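# Demould a pressed jug handle and set it to dry against the fence

## Task

Take the clay jug handle out of its two-part plaster press mould: swing the toggle clamp fully open, lift the upper mould half off and set it down flat, centred on the two wooden battens, then lift the handle out of the lower half. Turn the handle and lower it flat onto the wooden ware board with its two cut ends facing the wooden fence, and slide it up until both ends touch the fence. Put plaster and clay down rather than dropping them, leave the other tools and pots alone, and let go of everything.

Things in the scene. Friction and masses are not known exactly. Their poses are not given: they have to be found in the camera images.
- mould: Fixed station: plywood board (140 wide, y -90 to +160, 18 mm thick) with the lower plaster half (96 x 140 x 34 mm) on it and, at the +y end, a toggle clamp on a wooden riser (62 x 72 mm, y +78 to +150, top at z 52 mm). Origin: on the table under the middle of the plaster. x across the mould, y along it towards the clamp, z up. Parting face (top of the lower half) at z = 52 mm.
- cavity (a point): Middle of the lower half's parting face, 52 mm above the table; axes as mould. The cavity is an ear-shaped groove 8 mm deep in this face (floor 44 mm above the table), holding the clay handle with about 1.5 mm to spare on each side. Two locating domes, 15 mm across and 5 mm high, stand in the corners of the face at x = +37, y = +58 and -58 mm.
- clamp (a joint): Clamp handle angle: 0 closed (handle upright, arm over the upper half), 1.05 fully open (handle swung 60 degrees away from the mould, to the station's +y; the arm then stands up, up to 185 mm above the table and clear of the mould). Stays where it is left, takes about 4 N at the grip; the arm follows the handle.
- clamp_grip (a point): Point to take the clamp handle: on the axis of its black rubber grip (18 mm diameter, from 36 to 90 mm from the pivot), 72 mm from the pivot, 18 mm below its tip, 174 mm above the table when closed. Its z axis points along the handle to the tip.
- clamp_pivot (a point): Pivot of the clamp handle, 102 mm above the table, fixed to the station; the handle turns about the station's x axis through this point, its tip moving to +y and down.
- upper_half: Loose upper plaster half, about 0.5 kg: flange 96 (x) x 140 (y) x 22 mm with a grip rib on its back, 46 (x) x 112 (y) x 22 mm high; 44 mm in all. Origin: centre of its underside; axes as the station's at first, when it lies on the lower half under the clamp. Its underside is hollowed 13.5 mm deep over the handle, so lift it straight up.
- handle: Clay jug handle, dried hard, about 80 g: a flat C 102 (y) x 59 (x) x 20 mm (z) of a strap 14 mm wide. Origin on its underside, inside the C. The curved back (bow) crosses y = 0 at x = +17 to +31 mm; the two cut ends, at x = -28, y = +44 and -44 mm, face -x. At first it is hidden in the mould, axes as the station's, 8 mm of it in the lower half and 12 mm above the parting face.
- bow (a point): Middle of the handle's bow, 14 mm above its underside, where the 14 mm strap can be gripped across x; axes as handle.
- foot_left (a point): Lower edge of the handle's cut end at y = +44 mm (x = -28 mm, on the underside).
- foot_right (a point): Lower edge of the handle's cut end at y = -44 mm (x = -28 mm, on the underside).
- ware_board: Fixed wooden ware board 180 x 140 x 15 mm (top 15 mm above the table) with a straight wooden fence on it, 160 mm long along x, 16 mm thick and 22 mm higher than the ware board. Origin: on the table; the ware board spans x -90 to +90 and y -65 to +75 mm; the fence's straight face is at y = -45 mm and looks to +y, so the handle lies on the +y side of it.
- battens: Fixed drying rack: two wooden battens 22 mm wide and 170 mm long, running along y at x = -30 and +30 mm, tops 28 mm above the table, on thin cross laths. Origin: on the table under its centre.
- bowl_sand: Bystander: sand-coloured bowl, 120 mm across, 54 mm high. Origin centre of underside.
- clay_block: Bystander: block of clay 66 x 91 x 56 mm. Origin centre of underside.
- scrub_brush: Bystander: grey scrubbing brush with a bow handle, 61 x 155 x 91 mm. Origin centre of underside.
Not all that is in view belongs to the job. Leave any purple or red look-alike of the upper_half alone.

How it is judged (in metres and radians):
On the way, in this order (a step that is already met when the one before it is completed fails the run):
1. the toggle clamp is swung open (handle past 0.9 rad) with the upper half still on the mould (value of joint clamp above 0.9 rad and distance between upper_half and mould below 0.07 m), for 0.2 s.
2. the upper half lies flat on the ware boardtens, within 35 mm of their centre, let go (horizontal distance between upper_half and battens below 0.035 m and z of upper_half in the frame of battens below 0.033 m and angle between upper_half's own z axis and vertical below 0.08 rad and contact force between the fingers and upper_half below 0.1 N), for 0.2 s.
3. the handle is held clear above the lower half (30 mm or more above where it lay) (z of handle in the frame of mould above 0.074 m and contact force between the fingers and handle above 0.3 N), for 0.1 s.
4. the handle rests on the ware board (z of each of foot_left, foot_right in the frame of ware_board below 0.019 m and contact force between handle and ware_board above 0.1 N and angle between handle's own z axis and vertical below 0.1 rad), for 0.1 s.
At the end, for the whole second after the job is handed in: The handle lies flat and still on the ware board with both cut ends within 3.5 mm of the fence's face and within the fence's length; the upper half lies flat and still on the two battens, its centre within 35 mm of theirs; the clamp is left open (past 0.8 rad) (y of foot_left in the frame of ware_board between -0.048 and -0.0415 m and y of foot_right in the frame of ware_board between -0.048 and -0.0415 m and x of foot_left in the frame of ware_board between -0.082 and 0.082 m and x of foot_right in the frame of ware_board between -0.082 and 0.082 m and z of each of foot_left, foot_right in the frame of ware_board below 0.019 m and angle between handle's own z axis and vertical below 0.1 rad and linear speed of each of handle, upper_half below 0.02 m/s and horizontal distance between upper_half and battens below 0.035 m and z of upper_half in the frame of battens below 0.033 m and angle between upper_half's own z axis and vertical below 0.08 rad and value of joint clamp above 0.8 rad); the robot touches nothing.
It fails at once if the handle is dropped or knocked away (faster than 0.4 m/s out of the fingers) (linear speed of handle above 0.4 m/s and contact force between the fingers and handle below 0.02 N).
It fails at once if the upper half is dropped or knocked away (faster than 0.4 m/s out of the fingers) (linear speed of upper_half above 0.4 m/s and contact force between the fingers and upper_half below 0.02 N).
It fails at once if a bystander (bowl, clay block, brush) is moved more than 15 mm (distance of any of bowl_sand, clay_block, scrub_brush from where it was at the start of the episode above 0.015 m).
It also fails if it takes over 70 s, if anything falls off the work surface, if the arm or the gripper's body presses on something with over 40 N, if the wrist force passes 120 N, or if a joint passes its speed limit or range.

## Robot

A 6-joint arm with a two-finger parallel gripper is mounted at the origin on a cart in front of the work surface, level with it; the furniture and walls round the work are solid. World frame = base frame: x ahead of the robot, y to its left, z up, the work surface at z = 0. Lengths are in mm, angles in rad, forces in N, time in s.
With the tool pointing down it reaches from about 250 to 775 mm from the base axis. Payload 4 kg.
Tool frame: the origin (TCP) lies between the finger pads; the fingertips stand robot.finger_overhang ahead of it and the grasp point (between the pads) lies 8 mm behind it (robot.finger_overhang is the distance from the TCP to the fingertips, in mm); z points along the fingers, y is the line along which they close (so a half turn about z gives the same grasp; the last joint's range is limited). The gripper opens to 94 mm and grips with 3 to 60 N. Pads are 16 mm wide; open, the fingers measure 119 mm over their backs; the gripper's body (75 mm by 177 mm) begins 78 mm behind the grasp point.
Start: joints at [-1.283, 0.087, 1.371, -0, 1.684, -0.103], TCP at [209.509, -508.552, 216.506] pointing down, gripper open.
Joint ranges: [-3.1, 3.1], [-0.76, 2.03], [0.27, 2.55], [-1.08, 4.22], [0.17, 2.65], [-2.57, 2.57]. Speed limits (rad/s): [2.79, 2.79, 3.14, 3.14, 3.14, 3.14].

## Interface

Orientations are given as a rotation vector (axis times angle).
In Python, from cell import readout, read_camera, calibration, job, robot gives the robot as it stands.
- The arm moves only by the tool drive_tool, never from a script. Its arguments are lists of equal length, an entry for each row: "delta_pos": the shift along the tool's x, y, z as a fraction of full scale, a list of three; "delta_rot": the turn, a rotation vector about the tool's x, y, z as a fraction of full scale, a list of three. A call has 1 to 8 rows; each row shifts and turns the commanded pose from where the row before left it, along the tool's axes as they then stand; what a row does not reach is not made up. Full scale, the value 1, is 20 mm for a shift and 180 degrees for a turn. A row lasts 1/8 s, in which the tool goes at most 62.5 mm and 10.7 degrees, less where a joint would pass 70% of its speed; a pose out of reach is approached as far as the arm can. A call with a number of a shift or a turn outside -1 to 1 is refused whole. A call with a gripper value outside its range is refused whole. "claw" is the closure, from 0 (fully open) to 1 (shut), set as the call begins (left out, the last holds). The fingers move at their own pace and stop on an object; "squeeze" is the grip in N (left out, the last holds). Time passes only in rows, so rows that do not move let the fingers close. It gives the time, the measured TCP pose, the force, the opening and the grip force at its end, in the units of the state.
- readout.get_obs(): the state, without advancing time (a new reading comes with each control period).
- read_camera(name): name is "scene" or "top"; returns (picture, depth): 480x640x3 uint8, blue, green, red; 480x640 float32, mm along the optical axis (not along the pixel's ray), 0 where there is no reading.
- calibration(name): a dict with "fx", "fy", "cx", "cy" (pixels), "world_from_camera" (4x4, takes a point from camera to world coordinates). Camera axes: x right, y down, z forward; pixel columns grow to the right and rows downward; lengths in mm; the calibration is good to about 2 mm. A picture is of the moment at which its call begins. calibration takes no time and is no camera call.
- job.finish_job(): hands the job in; it is judged then, once.
The state is a dict: "clock": time; "joint_pos": joint angles; "qd": joint speeds; "effort": joint torques, N m; "ee_pos": TCP position; "orientation": TCP orientation; "ft_force": force on the tool from outside, world axes, zero at the start; "wrist_torque": the same for the moment, N m; "width": finger opening in mm; "finger_force": force on a finger pad.
Only numpy, scipy, OpenCV 4.12 (cv2) and the standard library are available. Lean on these libraries where they do the work, as an engineer would, in place of code of your own. Each camera call takes 0.05 s, during which the arm holds its last target. There are 200 camera calls.

## Working session

There is one attempt and no reset: what is moved stays moved. The work goes in short steps, Python scripts to look and compute and a tool call to move; the robot and the scene stay as the last step left them, time stands still between calls to the robot, and variables do not carry over. Pictures are saved under pics/ and viewed, at most 10 in all, crops included, and the job is handed in when it is done.

Besides the shell and the picture viewer there is one more tool, called after "Emit:" as name(argument=value, ...) on one line, values as JSON. drive_tool: Moves the arm, as the interface text tells. Shift numbers are shares of 20 mm and turn numbers shares of 180 degrees, none past 1 either way. Its arguments: {"type":"object","properties":{"delta_pos":{"type":"array","items":{"type":"array","items":{"type":"number","minimum":-1,"maximum":1}}},"delta_rot":{"type":"array","items":{"type":"array","items":{"type":"number","minimum":-1,"maximum":1}}},"claw":{"type":"number"},"squeeze":{"type":"number"}},"required":["delta_pos","delta_rot"]}

```bash
mkdir -p pics; ls; python3 - <<'E'
from cell import readout, read_camera, calibration, job, robot
import cv2,numpy as np
for n in("scene","top"):
    p,d=read_camera(n);cv2.imwrite(f"pics/{n}0.png",p);np.savez(f"pics/{n}0.npz",p=p,d=d)
    c=calibration(n);print(n,c)
print(readout.get_obs(),robot.finger_overhang)
E
```

```text
pics
scene {'fx': 599.7710139996657, 'fy': 599.7710139996657, 'cx': 319.17806212977814, 'cy': 233.8448876957837, 'world_from_camera': array([[-5.88734556e-01, -5.63536262e-01,  5.79498494e-01,
        -2.45020054e+02],
       [-8.08030480e-01,  4.29692479e-01, -4.03052251e-01,
         5.29011526e+02],
       [-2.18715858e-02, -7.05543234e-01, -7.08329287e-01,
         1.04113763e+03],
       [ 0.00000000e+00,  0.00000000e+00,  0.00000000e+00,
         1.00000000e+00]])}
top {'fx': 609.00219867604, 'fy': 609.00219867604, 'cx': 308.2718153291514, 'cy': 242.0061413500213, 'world_from_camera': array([[ 5.59503763e-03, -9.95575885e-01,  9.37942095e-02,
         3.99962415e+02],
       [-9.99983190e-01, -5.42765819e-03,  2.03954995e-03,
        -1.10166428e+01],
       [-1.52144384e-03, -9.38040442e-02, -9.95589517e-01,
         1.42468216e+03],
       [ 0.00000000e+00,  0.00000000e+00,  0.00000000e+00,
         1.00000000e+00]])}
{'clock': 0.1, 'joint_pos': array([-1.28309493e+00,  8.79095947e-02,  1.37207313e+00,  4.77204438e-06,
        1.68362393e+00, -1.03093501e-01]), 'qd': array([-0.00060826, -0.00350955, -0.00480885, -0.0001115 , -0.00188189,
        0.00044523]), 'effort': array([ 1.65254241e-03, -3.41252339e+01, -3.03301728e+01,  7.20374845e-02,
        3.04434844e-02, -1.10146188e-04]), 'ee_pos': array([ 209.37435037, -508.08018082,  215.42085405]), 'orientation': array([-3.07984210e+00, -6.09571804e-01,  2.83998060e-04]), 'ft_force': array([-0.24092789, -0.31748479,  0.17999592]), 'wrist_torque': array([0.05968526, 0.02248282, 0.03173593]), 'finger_force': 0.0, 'width': 93.42379708331673} 11.0
```

View pics/top0.png

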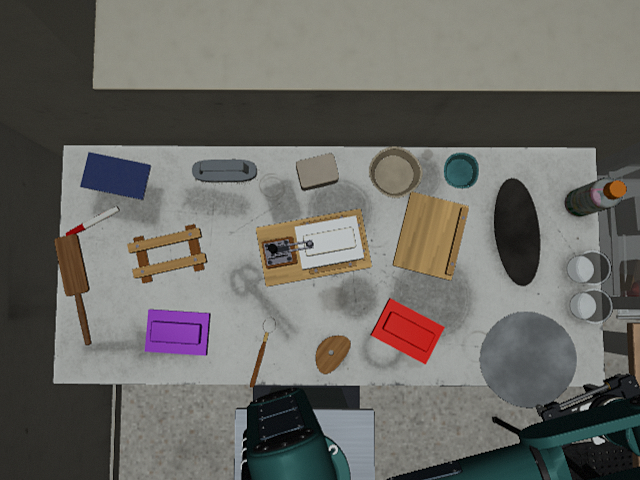

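View pics/scene0.png

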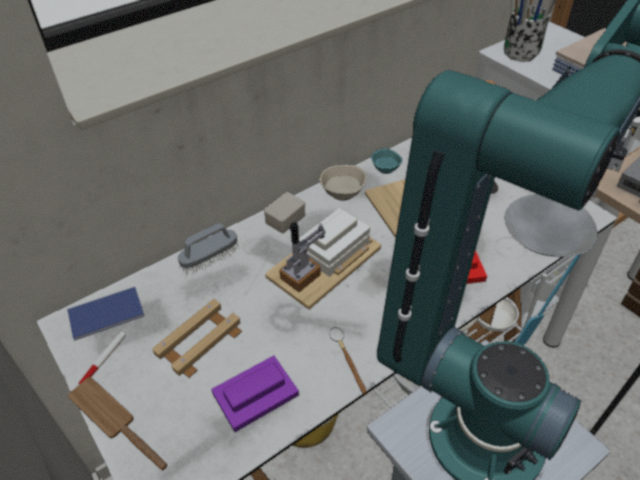

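Top view: the white plaster half sits under the clamp at (330,243). The look-alikes are purple at (178,332) and red at (408,330). The battens are at (167,253), the ware board at (430,235) with its fence on the right, and the clamp at (285,248). I choose the white one. Next is a close crop and measurement.

```bash
cat > h.py <<'E'
import cv2,numpy as np
from cell import readout, read_camera, calibration, job, robot
from scipy.spatial.transform import Rotation as R
def cloud(n,d):
    c=calibration(n);v,u=np.mgrid[:480,:640]
    P=np.stack([(u-c["cx"])/c["fx"]*d,(v-c["cy"])/c["fy"]*d,d],-1)
    T=c["world_from_camera"];return P@T[:3,:3].T+T[:3,3]
def ray(n,px,z):
    c=calibration(n);px=np.atleast_2d(px).astype(float);T=c["world_from_camera"]
    r=np.stack([(px[:,0]-c["cx"])/c["fx"],(px[:,1]-c["cy"])/c["fy"],np.ones(len(px))],-1)@T[:3,:3].T
    return (T[:3,3]+r*((z-T[2,3])/r[:,2])[:,None])
def rect(n,m,z):
    cs,_=cv2.findContours(m.astype(np.uint8),cv2.RETR_EXTERNAL,cv2.CHAIN_APPROX_NONE)
    c=max(cs,key=cv2.contourArea)[:,0]
    return cv2.minAreaRect(ray(n,c,z)[:,:2].astype(np.float32))
E
python3 - <<'E'
from h import *
a=np.load("pics/top0.npz");p,d=a["p"],a["d"];W=cloud("top",d);z=W[...,2]
cv2.imwrite("pics/crop.png",cv2.resize(p[190:300,240:480],None,fx=3.3,fy=3.3,interpolation=cv2.INTER_CUBIC))
hsv=cv2.cvtColor(p,cv2.COLOR_BGR2HSV)
def box(m,x0,y0,x1,y1):
    o=np.zeros_like(m);o[y0:y1,x0:x1]=m[y0:y1,x0:x1];return o
def zs(x,y):return z[y-1:y+2,x-1:x+2].mean().round(1)
print("z:",[zs(*q) for q in[(350,225),(345,262),(330,243),(170,237),(175,268),(425,235),(459,242),(300,300),(345,268)]])
wood=(hsv[...,1]>70)&(hsv[...,0]<30)
up=(hsv[...,1]<60)&(hsv[...,2]>150)&(z>60)
print("upper flange",rect("top",box((z>62),297,200,380,290),74))
print("rib",rect("top",box((z>86),305,200,380,290),96))
print("station",rect("top",box(wood|(z>30),240,190,390,300),18))
print("ware",rect("top",box(wood,385,185,480,290),15))
print("fence",rect("top",box(z>27,385,185,480,290),37))
b=box(wood&(z>18),120,215,215,290)
k,l,s,_=cv2.connectedComponentsWithStats(b.astype(np.uint8))
for i in range(1,k):
    if s[i,4]>100: print("batten",rect("top",l==i,28))
print("battens all",rect("top",b,28))
m=box(z>100,240,190,390,300);q=W[m];print("clamp hi",len(q),q[q[:,2]>140].mean(0) if (q[:,2]>140).any() else 0,q[:,2].max())
E
```

```text
z: [np.float64(72.7), np.float64(202.8), np.float64(97.2), np.float64(27.8), np.float64(25.1), np.float64(15.4), np.float64(37.9), np.float64(-0.2), np.float64(22.7)]
upper flange ((526.2054443359375, -52.866050720214844), (96.61677551269531, 143.0814971923828), 10.687440872192383)
rib ((526.3277587890625, -54.31998825073242), (46.15883255004883, 111.3343276977539), 10.774911880493164)
station ((521.2385864257812, -19.884994506835938), (141.20997619628906, 249.88446044921875), 10.313494682312012)
ware ((549.9286499023438, -292.9675598144531), (140.9171142578125, 179.82273864746094), 75.60527038574219)
fence ((534.8583374023438, -347.9103698730469), (19.18052864074707, 160.2628631591797), 76.11378479003906)
batten ((533.2570190429688, 324.531005859375), (22.977033615112305, 170.2097930908203), 13.242599487304688)
batten ((475.0299987792969, 311.12353515625), (22.735454559326172, 169.87847900390625), 13.194987297058105)
battens all ((475.0299987792969, 311.12353515625), (22.735454559326172, 169.87847900390625), 13.194987297058105)
clamp hi 484 [457.42625386  30.535954   732.88069775] 1424.682159674885
```

View pics/crop.png

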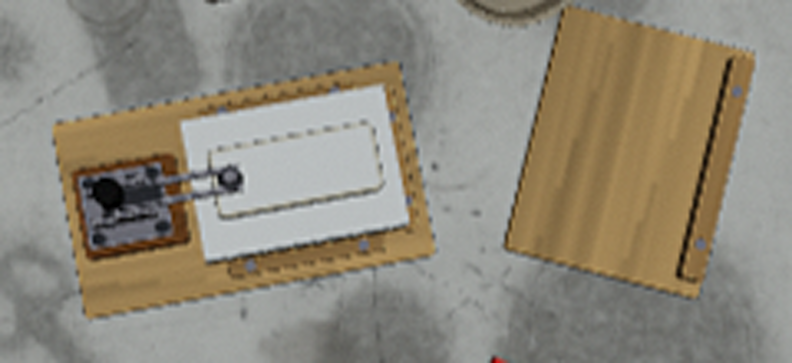

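The crop shows the white half clamped on the plywood station, with the clamp arm tip at crop (230,178) and the black grip at crop (108,192), which is pixel (272.7,248.2). The fence is the strip on the ware board's right side. Next I'll locate the pivot and plan the approach.

```bash
cat >> h.py <<'E'
def ax(y):y=np.deg2rad(y);return np.array([np.cos(y),np.sin(y)])
M=np.array([526.8,-53.9]);MY=10.55
def mould(x,y):return M+x*ax(MY)+y*ax(MY+90)
def state(q=True):
    o=readout.get_obs();Q=R.from_rotvec(o["orientation"]);m=Q.as_matrix()
    yaw=np.rad2deg(np.arctan2(m[1,0],m[0,0]))
    if q:print("t",round(o["clock"],2),"tcp",o["ee_pos"].round(1),"yawx",yaw.round(2),"tilt",np.rad2deg(np.arccos(-m[2,2])).round(2),"w",round(o["width"],1),"ff",round(o["finger_force"],1),"F",o["ft_force"].round(1),"q6",o["joint_pos"][5].round(2))
    return o,m,yaw
def plan(p,yawx=None):
    "delta to p in full-scale units, in the tool axes at yaw yawx pointing down"
    o,m,yaw=state();yx=yaw if yawx is None else yawx
    a=ax(yx);b=ax(yx-90);D=np.asarray(p)-o["ee_pos"]
    print("turn",((yx-yaw)/-180).round(4),"shift",np.array([a@D[:2],b@D[:2],-D[2]]).round(1)/20)
E
python3 - <<'E'
from h import *
g=ray("top",(272.7,248.2),192)[0];print(g)
D=g[:2]-M;print("in mould",D@ax(MY),D@ax(MY+90))
a=np.load("pics/top0.npz");p=a["p"];W=cloud("top",a["d"]);z=W[...,2]
m=np.zeros_like(z,bool);m[235:262,255:300]=True;m&=(z>175)&(z<205)
q=W[m];print(len(q),q.mean(0),[(q-np.r_[M,0])[:,:2].mean(0)@ax(MY+k) for k in(0,90)])
a=np.load("pics/scene0.npz");W=cloud("scene",a["d"]);z=W[...,2]
m=(z>135)&(z<205)&(abs(W[...,0]-g[0])<60)&(abs(W[...,1]-g[1])<60)
q=W[m]
print(len(q),[(q[:,:2]-M).mean(0)@ax(MY+k) for k in(0,90)],q[:,2].min(),q[:,2].max())
plan([*mould(0,114),240],100.55)
E
```

```text
[503.06200408  63.6940489  192.        ]
in mould -1.8060101292998143 119.95245355491214
66 [503.64401845  65.03266016 188.35384436] [np.float64(-0.9887433883750822), np.float64(121.16187321264849)]
180 [np.float64(-1.499868053244239), np.float64(127.44613727361778)] 135.6377856043781 194.23779516949196
t 0.1 tcp [ 209.4 -508.1  215.4] yawx 22.39 tilt 0.12 w 93.4 ff 0.0 F [-0.2 -0.3  0.2] q6 -0.1
turn -0.4342 shift [25.12 19.76 -1.23]
```

Emit:
drive_tool(delta_pos=[[0,0,-0.2],[0,0,-0.2],[0,0,-0.2],[0,0,-0.2],[0,0,-0.2],[0,0,-0.2],[0,0,0],[0,0,0]], delta_rot=[[0,0,-0.0543],[0,0,-0.0543],[0,0,-0.0543],[0,0,-0.0543],[0,0,-0.0543],[0,0,-0.0543],[0,0,-0.0543],[0,0,-0.0541]], claw=0.3)

```text
clock: 1.1
ee_pos: [209.4, -508.3, 239.9]
orientation: [-2.001, -2.421, -0.001]
ft_force: [0.4, -0.1, 1.2]
width: 66.3
finger_force: 0.0
```

Emit:
drive_tool(delta_pos=[[1,0.77,0],[1,0.77,0],[1,0.77,0],[1,0.77,0],[1,0.77,0],[1,0.77,0],[1,0.77,0],[1,0.77,0]], delta_rot=[[0,0,0],[0,0,0],[0,0,0],[0,0,0],[0,0,0],[0,0,0],[0,0,0],[0,0,0]])

```text
clock: 2.1
ee_pos: [301.9, -326.9, 240.6]
orientation: [2.007, 2.417, -0.0]
ft_force: [0.4, 0.0, 0.2]
width: 66.1
finger_force: 0.0
```

Emit:
drive_tool(delta_pos=[[1,0.77,0],[1,0.77,0],[1,0.77,0],[1,0.77,0],[1,0.77,0],[1,0.77,0],[1,0.77,0],[1,0.77,0]], delta_rot=[[0,0,0],[0,0,0],[0,0,0],[0,0,0],[0,0,0],[0,0,0],[0,0,0],[0,0,0]])

```text
clock: 3.1
ee_pos: [393.2, -147.1, 240.5]
orientation: [2.007, 2.417, 0.0]
ft_force: [-0.6, 0.4, -0.0]
width: 65.3
finger_force: 0.0
```

Emit:
drive_tool(delta_pos=[[1,0.77,0],[1,0.77,0],[1,0.77,0],[1,0.77,0],[1,0.77,0],[1,0.77,0],[1,0.77,0],[1,0.77,0]], delta_rot=[[0,0,0],[0,0,0],[0,0,0],[0,0,0],[0,0,0],[0,0,0],[0,0,0],[0,0,0]])

```text
clock: 4.1
ee_pos: [484.7, 32.6, 240.6]
orientation: [2.007, 2.417, 0.0]
ft_force: [-0.3, 0.9, -0.1]
width: 65.9
finger_force: 0.0
```

```bash
python3 - <<'E'
from h import *
plan([*mould(-1,120),240],100.55)
print(readout.get_obs()["joint_pos"])
E
```

```text
t 4.1 tcp [484.7  32.6 240.6] yawx 100.59 tilt 0.03 w 65.9 ff 0.0 F [-0.3  0.9 -0.1] q6 -0.23
turn 0.0002 shift [1.36 1.23 0.03]
[-4.93936611e-02 -6.03956306e-02  1.47264754e+00 -2.08702797e-04
  1.72891634e+00 -2.34301186e-01]
```

Emit:
drive_tool(delta_pos=[[0.68,0.62,0],[0.68,0.61,0],[0,0,0],[0,0,0.9],[0,0,1],[0,0,1],[0,0,0.8],[0,0,0]], delta_rot=[[0,0,0],[0,0,0],[0,0,0],[0,0,0],[0,0,0],[0,0,0],[0,0,0],[0,0,0]])

```text
clock: 5.1
ee_pos: [502.9, 61.8, 164.3]
orientation: [-2.007, -2.413, 0.004]
ft_force: [0.0, -0.8, -0.5]
width: 65.8
finger_force: 0.0
```

```bash
python3 - <<'E'
from h import *
plan([*mould(-1,120),166],100.55)
p,d=read_camera("top");p2,d=read_camera("scene")
a=cv2.resize(p[200:300,230:360],None,fx=3,fy=3);b=cv2.resize(p2[190:320,240:400],(390,300))
cv2.imwrite("pics/g1.png",np.hstack([a,b]))
E
```

```text
t 5.1 tcp [502.9  61.8 164.3] yawx 100.5 tilt 0.23 w 65.8 ff 0.0 F [ 0.  -0.8 -0.5] q6 -0.17
turn -0.0003 shift [ 0.095  0.065 -0.085]
```

View pics/g1.png

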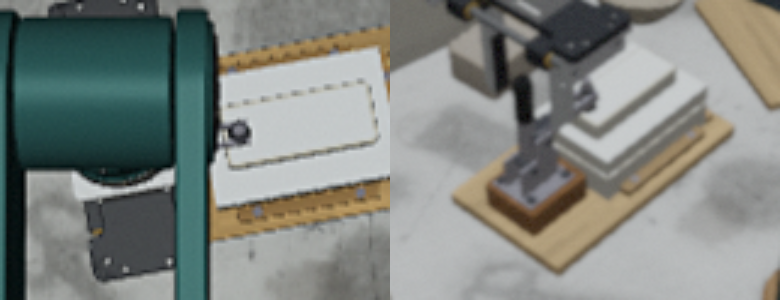

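The right pane shows the black grip at (523,95) standing between the fingers at (500,65) and (572,95). Closing on it.

Emit:
drive_tool(delta_pos=[[0,0,0],[0,0,0],[0,0,0],[0,0,0],[0,0,0],[0,0,0]], delta_rot=[[0,0,0],[0,0,0],[0,0,0],[0,0,0],[0,0,0],[0,0,0]], claw=1, squeeze=12)

```text
clock: 5.95
ee_pos: [506.4, 62.7, 166.6]
orientation: [2.005, 2.413, 0.007]
ft_force: [6.6, 1.5, -2.7]
width: 18.0
finger_force: 12.0
```

```bash
python3 - <<'E'
from h import *
state()
t=np.deg2rad(np.linspace(0,61,17));s=np.c_[72*np.sin(t),72*(1-np.cos(t))]/20
print(np.diff(s,axis=0).round(2).tolist())
E
```

```text
t 5.95 tcp [506.4  62.7 166.6] yawx 100.55 tilt 0.32 w 18.0 ff 12.0 F [ 6.6  1.5 -2.7] q6 -0.17
[[0.24, 0.01], [0.24, 0.02], [0.24, 0.04], [0.23, 0.06], [0.23, 0.07], [0.22, 0.09], [0.22, 0.1], [0.21, 0.11], [0.2, 0.13], [0.19, 0.14], [0.18, 0.15], [0.17, 0.17], [0.16, 0.18], [0.15, 0.19], [0.14, 0.2], [0.12, 0.21]]
```

Emit:
drive_tool(delta_pos=[[0.24,0.08,0.01],[0.24,0.08,0.02],[0.24,0,0.04],[0.23,0,0.06],[0.23,0,0.07],[0.22,0,0.09],[0.22,0,0.1],[0.21,0,0.11]], delta_rot=[[0,0,0],[0,0,0],[0,0,0],[0,0,0],[0,0,0],[0,0,0],[0,0,0],[0,0,0]])

```text
clock: 6.95
ee_pos: [500.0, 98.2, 157.7]
orientation: [2.008, 2.415, -0.003]
ft_force: [-4.0, -3.7, 5.9]
width: 17.9
finger_force: 12.0
```

Emit:
drive_tool(delta_pos=[[0.2,0,0.13],[0.19,0,0.14],[0.18,0,0.15],[0.17,0,0.17],[0.16,0,0.18],[0.15,0,0.19],[0.14,0,0.2],[0.12,0,0.21]], delta_rot=[[0,0,0],[0,0,0],[0,0,0],[0,0,0],[0,0,0],[0,0,0],[0,0,0],[0,0,0]])

```text
clock: 7.95
ee_pos: [494.6, 126.8, 130.8]
orientation: [-2.004, -2.414, -0.003]
ft_force: [-5.7, 3.3, 8.4]
width: 18.0
finger_force: 12.0
```

```bash
python3 - <<'E'
from h import *
o,_,_=state();D=o["ee_pos"][:2]-M;print(D@ax(MY),D@ax(MY+90))
E
```

```text
t 7.95 tcp [494.6 126.8 130.8] yawx 100.62 tilt 0.26 w 18.0 ff 12.0 F [-5.7  3.3  8.4] q6 -0.05
1.4298545129085118 183.53271945771263
```

Emit:
drive_tool(delta_pos=[[0,0,0],[0,0,0],[0,0,0],[0,0,-1],[0,0,-1],[0,0,-1],[0,0,-1],[0,0,-1]], delta_rot=[[0,0,0],[0,0,0],[0,0,0],[0,0,0],[0,0,0],[0,0,0],[0,0,0],[0,0,0]], claw=0)

```text
clock: 8.95
ee_pos: [495.9, 124.4, 229.5]
orientation: [-2.008, -2.416, 0.0]
ft_force: [0.7, -0.2, -0.3]
width: 92.9
finger_force: 0.0
```

Emit:
drive_tool(delta_pos=[[-1,0,-0.5],[-1,0,0],[-1,0,0],[-1,0,0],[-1,0,0],[-1,0,0],[-1,0,0],[-1,0,0]], delta_rot=[[0,0,0],[0,0,0],[0,0,0],[0,0,0],[0,0,0],[0,0,0],[0,0,0],[0,0,0]])

```text
clock: 9.95
ee_pos: [525.3, -33.8, 239.0]
orientation: [-2.008, -2.416, 0.0]
ft_force: [-0.4, -0.3, -0.1]
width: 94.1
finger_force: 0.0
```

```bash
python3 - <<'E'
from h import *
plan([*mould(2,-0.5),240],100.55)
p,d=read_camera("scene");cv2.imwrite("pics/g2.png",cv2.resize(p[150:330,220:420],(640,576)))
E
```

```text
t 9.95 tcp [525.3 -33.8 239. ] yawx 100.55 tilt 0.01 w 94.1 ff 0.0 F [-0.4 -0.3 -0.1] q6 -0.36
turn -0.0 shift [-1.025 -0.01  -0.05 ]
```

View pics/g2.png

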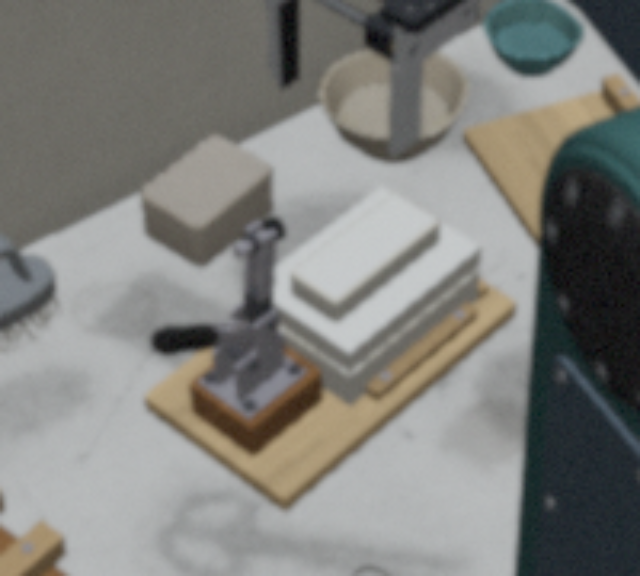

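The clamp is fully open: its handle points away at (185,338), the arm stands up at (262,260), and the white half is still in place at (375,265). Now descending on the rib.

Emit:
drive_tool(delta_pos=[[-1,0,0],[-0.03,0,0.55],[0,0,1],[0,0,1],[0,0,1],[0,0,1],[0,0,1],[0,0,1]], delta_rot=[[0,0,0],[0,0,0],[0,0,0],[0,0,0],[0,0,0],[0,0,0],[0,0,0],[0,0,0]])

```text
clock: 11.0
ee_pos: [528.4, -52.3, 106.6]
orientation: [-2.006, -2.416, 0.0]
ft_force: [0.4, 0.6, -0.2]
width: 94.2
finger_force: 0.0
```

Emit:
drive_tool(delta_pos=[[0,0,0.5],[0,0,0.45],[0,0,0]], delta_rot=[[0,0,0],[0,0,0],[0,0,0]])

```text
clock: 11.38
ee_pos: [528.6, -52.8, 88.5]
orientation: [-2.007, -2.416, 0.001]
ft_force: [0.6, -0.3, 0.1]
width: 93.9
finger_force: 0.0
```

Emit:
drive_tool(delta_pos=[[0,0,0],[0,0,0],[0,0,0],[0,0,0],[0,0,0],[0,0,0]], delta_rot=[[0,0,0],[0,0,0],[0,0,0],[0,0,0],[0,0,0],[0,0,0]], claw=1, squeeze=40)

```text
clock: 12.12
ee_pos: [528.8, -53.0, 89.1]
orientation: [-2.008, -2.416, 0.001]
ft_force: [-0.4, -0.8, -0.6]
width: 46.1
finger_force: 40.0
```

```bash
python3 - <<'E'
from h import *
o,_,_=state();D=o["ee_pos"][:2]-M;print(D@ax(MY),D@ax(MY+90))
E
```

```text
t 12.12 tcp [528.8 -53.   89.1] yawx 100.55 tilt 0.02 w 46.1 ff 40.0 F [-0.4 -0.8 -0.6] q6 -0.39
2.101461667853681 0.48575229697035477
```

Emit:
drive_tool(delta_pos=[[0,0,-0.2],[0,0,-0.4],[0,0,-0.6],[0,0,-1],[0,0,-1],[0,0,-1],[0,0,-1],[0,0,-1]], delta_rot=[[0,0,0],[0,0,0],[0,0,0],[0,0,0],[0,0,0],[0,0,0],[0,0,0],[0,0,0]])

```text
clock: 13.12
ee_pos: [528.9, -53.0, 214.5]
orientation: [2.007, 2.416, 0.001]
ft_force: [1.1, 0.5, -4.7]
width: 45.9
finger_force: 40.0
```

Emit:
drive_tool(delta_pos=[[0,0,-1],[0,0,-0.9],[0,0,0]], delta_rot=[[0,0,0],[0,0,-0.0147],[0,0,0]])

```text
clock: 13.5
ee_pos: [529.8, -53.2, 253.7]
orientation: [1.949, 2.458, 0.003]
ft_force: [-0.4, 0.6, -4.2]
width: 45.5
finger_force: 40.0
```

```bash
sed -i 's/^M=.*/M=np.array([528.8,-53.5]);MY=10.55/' h.py; python3 - <<'E'
from h import *
plan([506,318,250],103.2)
p,d=read_camera("top");cv2.imwrite("pics/g3.png",np.hstack([p[180:310,240:400],read_camera("scene")[0][130:260,260:420]]))
E
```

```text
t 13.5 tcp [529.8 -53.2 253.7] yawx 103.16 tilt 0.28 w 45.5 ff 40.0 F [-0.4  0.6 -4.2] q6 -0.44
turn -0.0002 shift [18.34   3.08   0.185]
```

View pics/g3.png

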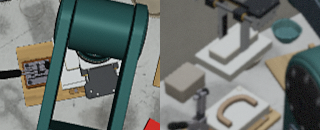

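The half hangs level in the gripper at (232,45), and the clay handle stays in the lower half at (240,100). Carrying the half to the battens.

Emit:
drive_tool(delta_pos=[[0.5,0.08,0],[0.95,0.16,0],[0.95,0.16,0],[0.95,0.16,0],[0.95,0.16,0],[0.95,0.16,0],[0.95,0.16,0],[0.95,0.16,0]], delta_rot=[[0,0,0],[0,0,0],[0,0,0],[0,0,0],[0,0,0],[0,0,0],[0,0,0],[0,0,0]])

```text
clock: 14.6
ee_pos: [519.5, 93.0, 251.1]
orientation: [1.951, 2.462, -0.0]
ft_force: [-0.4, -0.4, -4.3]
width: 45.7
finger_force: 40.0
```

Emit:
drive_tool(delta_pos=[[0.95,0.16,0],[0.95,0.16,0],[0.95,0.16,0],[0.95,0.16,0],[0.95,0.16,0],[0.95,0.16,0],[0.95,0.16,0],[0.95,0.16,0]], delta_rot=[[0,0,0],[0,0,0],[0,0,0],[0,0,0],[0,0,0],[0,0,0],[0,0,0],[0,0,0]])

```text
clock: 15.6
ee_pos: [509.8, 246.8, 251.0]
orientation: [1.951, 2.462, -0.0]
ft_force: [-0.0, -0.0, -4.8]
width: 45.6
finger_force: 40.0
```

Emit:
drive_tool(delta_pos=[[0.95,0.16,0],[0.95,0.16,0],[0.95,0.16,0.3],[0.74,0.12,0.8],[0,0,1],[0,0,1],[0,0,1],[0,0,1]], delta_rot=[[0,0,0],[0,0,0],[0,0,0],[0,0,0],[0,0,0],[0,0,0],[0,0,0],[0,0,0]])

```text
clock: 16.6
ee_pos: [504.6, 318.2, 146.7]
orientation: [-1.951, -2.461, 0.003]
ft_force: [0.4, 0.7, -3.8]
width: 45.8
finger_force: 40.0
```

Emit:
drive_tool(delta_pos=[[0,0,1],[0,0,1],[0,0,0.7],[0,0,0.3],[0,0,0],[0,0,0]], delta_rot=[[0,0,0],[0,0,0],[0,0,0],[0,0,0],[0,0,0],[0,0,0]])

```text
clock: 17.35
ee_pos: [505.8, 318.5, 90.1]
orientation: [1.951, 2.461, 0.003]
ft_force: [-0.1, 0.9, -5.4]
width: 45.7
finger_force: 40.0
```

```bash
python3 - <<'E'
from h import *
plan([506,318,65],103.2)
E
```

```text
t 17.35 tcp [505.8 318.5  90.1] yawx 103.19 tilt 0.11 w 45.7 ff 40.0 F [-0.1  0.9 -5.4] q6 0.24
turn -0.0001 shift [-0.025  0.005  1.255]
```

Lowering until there is contact.

Emit:
drive_tool(delta_pos=[[0,0,0.4],[0,0,0.4],[0,0,0.2],[0,0,0.1],[0,0,0.1],[0,0,0.05],[0,0,0]], delta_rot=[[0,0,0],[0,0,0],[0,0,0],[0,0,0],[0,0,0],[0,0,0],[0,0,0]])

```text
clock: 18.23
ee_pos: [505.3, 318.3, 65.1]
orientation: [1.951, 2.462, 0.001]
ft_force: [-2.3, -0.1, 1.7]
width: 45.6
finger_force: 40.0
```

Emit:
drive_tool(delta_pos=[[0,0,0],[0,0,0],[0,0,0],[0,0,0],[0,0,-0.5],[0,0,-1],[0,0,-1],[0,0,-1]], delta_rot=[[0,0,0],[0,0,0],[0,0,0],[0,0,0],[0,0,0],[0,0,0],[0,0,0],[0,0,0]], claw=0)

```text
clock: 19.23
ee_pos: [505.4, 318.3, 135.6]
orientation: [1.951, 2.461, 0.001]
ft_force: [0.0, 0.0, 0.0]
width: 94.3
finger_force: 0.0
```

Emit:
drive_tool(delta_pos=[[0,0,-1],[0,0,-1],[0,0,-1],[0,0,-1],[0,0,-1],[-1,-0.17,0],[-1,-0.17,0],[-1,-0.17,0]], delta_rot=[[0,0,0],[0,0,0],[0,0,0],[0,0,0],[0,0,0],[0,0,0],[0,0,0],[0,0,0.0147]], claw=0.4)

```text
clock: 20.23
ee_pos: [508.5, 255.3, 232.9]
orientation: [-2.012, -2.412, 0.003]
ft_force: [0.6, -0.4, -0.5]
width: 56.4
finger_force: 0.0
```

```bash
python3 - <<'E'
from h import *
plan([*mould(24,0),235],100.55)
p,d=read_camera("top");p2,d2=read_camera("scene")
W=cloud("top",d);z=W[...,2]
hsv=cv2.cvtColor(p,cv2.COLOR_BGR2HSV)
m=(z>40)&(z<85)&(hsv[...,1]<60)&(W[...,1]>215)&(W[...,1]<420)&(W[...,0]>400)&(W[...,0]<620)
if m.sum()>50: print("upper",rect("top",m,50), np.percentile(z[m],[10,50,90]))
m=(z>57)&(z<75)&(abs(W[...,0]-M[0])<60)&(abs(W[...,1]-M[1])<60)
print("handle",rect("top",m,64),np.percentile(z[m],[10,50,90]))
cv2.imwrite("pics/g4.png",np.hstack([cv2.resize(p[190:300,100:390],(800,303))]))
E
```

```text
t 20.23 tcp [508.5 255.3 232.9] yawx 100.35 tilt 0.13 w 56.4 ff 0.0 F [ 0.6 -0.4 -0.5] q6 0.19
turn -0.0011 shift [-15.365  -0.63   -0.105]
upper ((515.3995971679688, 264.8903503417969), (96.51812744140625, 35.48604202270508), 13.323005676269531) [46.32812183 50.96869009 71.1961198 ]
handle ((527.6502685546875, -53.83308792114258), (58.51830291748047, 101.2143325805664), 10.770316123962402) [57.97227041 62.35881818 66.55207477]
```

View pics/g4.png

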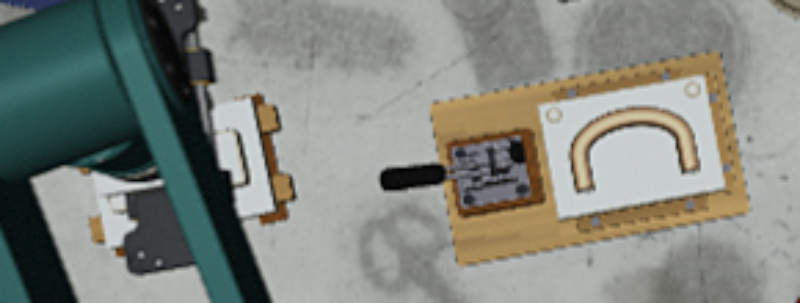

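The half lies on the battens, with clear ends at crop (95,230) and (285,185). The handle lies in the lower half with its bow at crop (635,112) and its cut ends at (585,190) and (690,170). Going to the bow.

Emit:
drive_tool(delta_pos=[[-1,-0.04,0],[-1,-0.04,0],[-1,-0.04,0],[-1,-0.04,0],[-1,-0.04,0],[-1,-0.04,0],[-1,-0.04,0],[-1,-0.04,0]], delta_rot=[[0,0,-0.0011],[0,0,0],[0,0,0],[0,0,0],[0,0,0],[0,0,0],[0,0,0],[0,0,0]])

```text
clock: 21.32
ee_pos: [532.6, 97.7, 234.1]
orientation: [2.004, 2.42, -0.0]
ft_force: [-0.1, -0.2, 0.1]
width: 56.8
finger_force: 0.0
```

Emit:
drive_tool(delta_pos=[[-1,-0.04,0],[-1,-0.04,0],[-1,-0.04,0],[-1,-0.04,0],[-1,-0.04,0],[-1,-0.04,0],[-1,-0.04,0],[-0.37,-0.03,0]], delta_rot=[[0,0,0],[0,0,0],[0,0,0],[0,0,0],[0,0,0],[0,0,0],[0,0,0],[0,0,0]])

```text
clock: 22.32
ee_pos: [554.0, -48.4, 233.9]
orientation: [-2.005, -2.418, 0.0]
ft_force: [0.8, -0.1, 0.5]
width: 56.4
finger_force: 0.0
```

Emit:
drive_tool(delta_pos=[[0,0,1],[0,0,1],[0,0,1],[0,0,1],[0,0,1],[0,0,1],[0,0,1],[0,0,0]], delta_rot=[[0,0,0],[0,0,0],[0,0,0],[0,0,0],[0,0,0],[0,0,0],[0,0,0],[0,0,0]], claw=0.6)

```text
clock: 23.32
ee_pos: [552.4, -46.5, 92.2]
orientation: [-2.001, -2.417, 0.003]
ft_force: [0.5, 0.5, 0.2]
width: 37.2
finger_force: 0.0
```

```bash
python3 - <<'E'
from h import *
plan([*mould(24,0),64.5],100.55)
E
```

```text
t 23.32 tcp [552.4 -46.5  92.2] yawx 100.77 tilt 0.25 w 37.2 ff 0.0 F [0.5 0.5 0.2] q6 -0.37
turn 0.0012 shift [-0.125 -0.025  1.385]
```

Emit:
drive_tool(delta_pos=[[-0.1,0,0.5],[0,0,0.4],[0,0,0.25],[0,0,0.18],[0,0,0]], delta_rot=[[0,0,0],[0,0,0],[0,0,0],[0,0,0],[0,0,0]])

```text
clock: 23.95
ee_pos: [554.0, -48.8, 67.2]
orientation: [-2.003, -2.419, 0.0]
ft_force: [0.4, -0.7, 0.5]
width: 37.5
finger_force: 0.0
```

```bash
python3 - <<'E'
from h import *
for i in range(3):
    plan([*mould(24,0),64.5],100.55); read_camera("top")
E
```

```text
t 23.95 tcp [554.  -48.8  67.2] yawx 100.75 tilt 0.02 w 37.5 ff 0.0 F [ 0.4 -0.7  0.5] q6 -0.38
turn 0.0011 shift [ 0.    -0.085  0.135]
t 24.0 tcp [554.2 -48.9  67.5] yawx 100.74 tilt 0.01 w 37.6 ff 0.0 F [ 0.4 -0.2  0.3] q6 -0.38
turn 0.0011 shift [ 0.005 -0.09   0.15 ]
t 24.05 tcp [554.3 -48.9  67.7] yawx 100.74 tilt 0.03 w 37.4 ff 0.0 F [ 0.7 -0.2  0.2] q6 -0.38
turn 0.0011 shift [ 0.01  -0.095  0.16 ]
```

Emit:
drive_tool(delta_pos=[[0,-0.08,0.07],[0,0,0.07],[0,0,0]], delta_rot=[[0,0,0.001],[0,0,0],[0,0,0]])

```text
clock: 24.48
ee_pos: [552.5, -49.2, 64.5]
orientation: [-2.007, -2.416, 0.0]
ft_force: [-0.6, -0.2, -0.5]
width: 37.7
finger_force: 0.0
```

Emit:
drive_tool(delta_pos=[[0,0,0],[0,0,0],[0,0,0],[0,0,0],[0,0,0]], delta_rot=[[0,0,0],[0,0,0],[0,0,0],[0,0,0],[0,0,0]], claw=1, squeeze=20)

```text
clock: 25.1
ee_pos: [552.2, -49.3, 64.7]
orientation: [-2.007, -2.416, 0.001]
ft_force: [-2.6, -0.8, 2.2]
width: 13.6
finger_force: 20.0
```

```bash
python3 - <<'E'
from h import *
plan([*mould(24,0),64.5],100.55)
E
```

```text
t 25.1 tcp [552.2 -49.3  64.7] yawx 100.56 tilt 0.06 w 13.6 ff 20.0 F [-2.6 -0.8  2.2] q6 -0.38
turn 0.0001 shift [0.01  0.015 0.01 ]
```

Emit:
drive_tool(delta_pos=[[0,0,-0.1],[0,0,-0.3],[0,0,-0.6],[0,0,-0.9],[0,0,-0.9],[0,0,-0.9],[0,0,-0.8],[0,0,0]], delta_rot=[[0,0,0],[0,0,0],[0,0,0],[0,0,0],[0,0,0],[0,0,0],[0,0,0],[0,0,0]])

```text
clock: 26.1
ee_pos: [553.7, -49.4, 156.9]
orientation: [2.005, 2.414, 0.003]
ft_force: [1.0, -1.1, -1.3]
width: 13.7
finger_force: 20.0
```

Emit:
drive_tool(delta_pos=[[0,0,0],[0,0,0],[0,0,0],[0,0,0],[0,0,0],[0,0,0],[0,0,0],[0,0,0]], delta_rot=[[0,0,-0.03],[0,0,-0.05],[0,0,-0.055],[0,0,-0.055],[0,0,-0.055],[0,0,-0.055],[0,0,-0.0425],[0,0,-0.02]])

```text
clock: 27.1
ee_pos: [552.0, -49.1, 153.5]
orientation: [-0.384, -3.116, -0.0]
ft_force: [0.2, 0.2, -1.0]
width: 13.5
finger_force: 20.0
```

```bash
cat >> h.py <<'E'
B=np.array([550.3,-297.]);BY=-14.2
def ware(x,y):return B+x*ax(BY)+y*ax(BY+90)
E
python3 - <<'E'
from h import *
plan([*ware(0,26),120],165.8)
p,d=read_camera("scene");p2,d2=read_camera("top");hsv=cv2.cvtColor(p2,cv2.COLOR_BGR2HSV)
W=cloud("top",d2);z=W[...,2]
for lo,hi in((29,42),(31,42)):
    m=np.zeros_like(z,bool);m[185:290,440:480]=True;m&=(z>lo)&(z<hi)
    f=rect("top",m,37);print("fence",f, (np.array(f[0])-B)@ax(BY+90),(np.array(f[0])-B)@ax(BY))
cv2.imwrite("pics/g5.png",np.hstack([cv2.resize(p[100:300,300:500],(400,400)),cv2.resize(p2[180:300,330:450],(400,400))]))
E
```

```text
t 27.1 tcp [552.  -49.1 153.5] yawx 165.95 tilt 0.12 w 13.5 ff 20.0 F [ 0.2  0.2 -1. ] q6 -1.52
turn 0.0009 shift [ -2.96  -10.735   1.675]
fence ((534.7244262695312, -348.41363525390625), (17.51695442199707, 160.24513244628906), 75.8726806640625) -53.66351289348802 -2.487523062289779
fence ((534.9996337890625, -348.48291015625), (17.51695442199707, 159.67755126953125), 75.8726806640625) -53.66316068823921 -2.2037307670230795
```

View pics/g5.png

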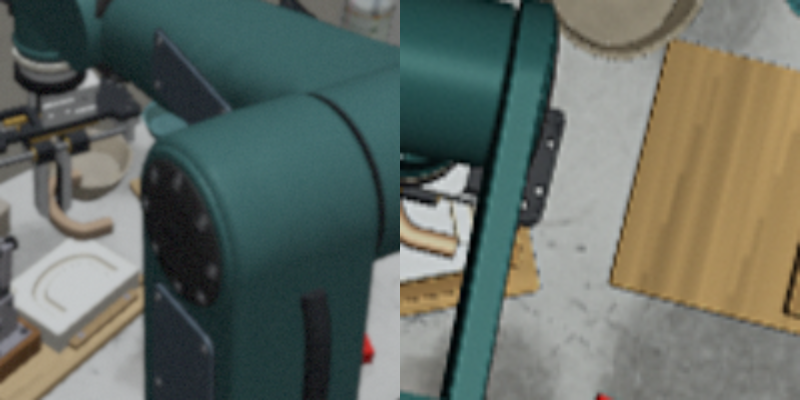

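The handle hangs level in the gripper at left-pane (80,220), clear of the mould, with its ends pointing towards the ware board. Carrying it over.

Emit:
drive_tool(delta_pos=[[-0.1,-0.4,0],[-0.25,-0.9,0],[-0.25,-0.9,0],[-0.25,-0.9,0],[-0.25,-0.9,0],[-0.25,-0.9,0],[-0.25,-0.9,0],[-0.25,-0.9,0]], delta_rot=[[0,0,0],[0,0,0],[0,0,0],[0,0,0],[0,0,0],[0,0,0],[0,0,0],[0,0,0]])

```text
clock: 28.2
ee_pos: [555.7, -189.4, 154.7]
orientation: [-0.388, -3.118, 0.0]
ft_force: [-0.3, 0.8, -1.2]
width: 13.4
finger_force: 20.0
```

Emit:
drive_tool(delta_pos=[[-0.25,-0.9,0.3],[-0.25,-0.9,0.7],[-0.25,-0.9,0.8],[-0.25,-0.9,0.8],[-0.11,-0.4,0.8],[0,0,0.6],[0,0,0],[0,0,0]], delta_rot=[[0,0,0],[0,0,0],[0,0,0],[0,0,0],[0,0,0],[0,0,0],[0,0,0],[0,0,0]])

```text
clock: 29.2
ee_pos: [558.1, -270.7, 75.4]
orientation: [0.386, 3.117, -0.001]
ft_force: [0.7, -0.1, -0.6]
width: 13.5
finger_force: 20.0
```

```bash
python3 - <<'E'
from h import *
plan([*ware(0,26),36],165.8)
E
```

```text
t 29.2 tcp [ 558.1 -270.7   75.4] yawx 165.86 tilt 0.07 w 13.5 ff 20.0 F [ 0.7 -0.1 -0.6] q6 -1.87
turn 0.0004 shift [ 0.055 -0.07   1.97 ]
```

Emit:
drive_tool(delta_pos=[[0,0,0.5],[0,0,0.5],[0,0,0.4],[0,0,0.25],[0,0,0.15],[0,0,0.05],[0,0,0.05],[0,0,0]], delta_rot=[[0,0,0],[0,0,0],[0,0,0],[0,0,0],[0,0,0],[0,0,0],[0,0,0],[0,0,0]])

```text
clock: 30.2
ee_pos: [557.7, -271.3, 36.9]
orientation: [0.388, 3.117, -0.0]
ft_force: [0.1, 0.9, -1.4]
width: 13.4
finger_force: 20.0
```

```bash
python3 - <<'E'
from h import *
plan([*ware(0,26),36],165.8)
read_camera("top");plan([*ware(0,26),36],165.8)
E
```

```text
t 30.2 tcp [ 557.7 -271.3   36.9] yawx 165.81 tilt 0.02 w 13.4 ff 20.0 F [ 0.1  0.9 -1.4] q6 -1.87
turn 0.0001 shift [ 0.04  -0.035  0.045]
t 30.25 tcp [ 557.7 -271.3   36.9] yawx 165.81 tilt 0.03 w 13.3 ff 20.0 F [ 1.1 -0.3 -0.6] q6 -1.87
turn 0.0001 shift [ 0.04  -0.04   0.045]
```

Emit:
drive_tool(delta_pos=[[0,0,0.06],[0,0,0.04],[0,0,0.03],[0,0,0]], delta_rot=[[0,0,0],[0,0,0],[0,0,0],[0,0,0]])

```text
clock: 30.75
ee_pos: [557.8, -271.3, 35.8]
orientation: [0.388, 3.117, -0.001]
ft_force: [-3.3, 1.4, 5.9]
width: 13.7
finger_force: 20.0
```

Emit:
drive_tool(delta_pos=[[0,0,-0.03],[0,-0.12,0],[0,-0.15,0],[0,-0.15,0],[0,-0.15,0],[0,-0.15,0],[0,0,0],[0,0,0]], delta_rot=[[0,0,0],[0,0,0],[0,0,0],[0,0,0],[0,0,0],[0,0,0],[0,0,0],[0,0,0]])

```text
clock: 31.75
ee_pos: [555.3, -284.6, 35.7]
orientation: [0.387, 3.115, 0.001]
ft_force: [0.1, 2.9, 4.9]
width: 13.3
finger_force: 20.0
```

```bash
python3 - <<'E'
from h import *
o,_,_=state();D=o["ee_pos"][:2]-B;print("ware",D@ax(BY),D@ax(BY+90),"Fy",o["ft_force"][:2]@ax(BY+90))
E
```

```text
t 31.75 tcp [ 555.3 -284.6   35.7] yawx 165.83 tilt 0.18 w 13.3 ff 20.0 F [0.1 2.9 4.9] q6 -1.89
ware 1.8628152636989057 13.219968626385862 Fy 2.8337282780938446
```

Emit:
drive_tool(delta_pos=[[0,-0.08,0],[0,-0.08,0],[0,-0.06,0],[0,-0.05,0],[0,-0.04,0],[0,-0.04,0],[0,0,0]], delta_rot=[[0,0,0],[0,0,0],[0,0,0],[0,0,0],[0,0,0],[0,0,0],[0,0,0]])

```text
clock: 32.62
ee_pos: [553.7, -291.1, 35.7]
orientation: [0.387, 3.115, 0.002]
ft_force: [0.5, 3.8, 5.6]
width: 13.6
finger_force: 20.0
```

```bash
python3 - <<'E'
from h import *
o,_,_=state();D=o["ee_pos"][:2]-B;print("ware",D@ax(BY),D@ax(BY+90),"Fy",o["ft_force"][:2]@ax(BY+90))
E
```

```text
t 32.62 tcp [ 553.7 -291.1   35.7] yawx 165.84 tilt 0.19 w 13.6 ff 20.0 F [0.5 3.8 5.6] q6 -1.9
ware 1.845078090663736 6.598655403695791 Fy 3.747048069247006
```

Emit:
drive_tool(delta_pos=[[0,-0.04,0],[0,-0.04,0],[0,-0.04,0],[0,0,0]], delta_rot=[[0,0,0],[0,0,0],[0,0,0],[0,0,0]])

```text
clock: 33.12
ee_pos: [553.6, -291.9, 35.7]
orientation: [0.386, 3.114, 0.007]
ft_force: [2.2, 6.7, 6.3]
width: 13.4
finger_force: 20.0
```

Emit:
drive_tool(delta_pos=[[0,-0.04,0],[0,-0.04,0],[0,-0.04,0],[0,0,0]], delta_rot=[[0,0,0],[0,0,0],[0,0,0],[0,0,0]])

```text
clock: 33.62
ee_pos: [553.6, -291.9, 35.7]
orientation: [0.385, 3.114, 0.013]
ft_force: [3.5, 10.9, 7.2]
width: 13.4
finger_force: 20.0
```

Emit:
drive_tool(delta_pos=[[0,0.05,-0.03],[0,0.04,-0.03],[0,0,0],[0,0,0]], delta_rot=[[0,0,0],[0,0,0],[0,0,0],[0,0,0]])

```text
clock: 34.12
ee_pos: [553.6, -291.9, 35.8]
orientation: [0.386, 3.115, 0.008]
ft_force: [3.2, 7.5, 2.4]
width: 13.6
finger_force: 20.0
```

Emit:
drive_tool(delta_pos=[[0,0,0],[0,0,0],[0,0,0],[0,0,0],[0,0,0]], delta_rot=[[0,0,0],[0,0,0],[0,0,0],[0,0,0],[0,0,0]], claw=0.7, squeeze=5)

```text
clock: 34.75
ee_pos: [551.4, -295.1, 35.8]
orientation: [-0.388, -3.117, 0.0]
ft_force: [-0.3, 0.6, 0.1]
width: 28.1
finger_force: 0.0
```

Emit:
drive_tool(delta_pos=[[0,0,-0.3],[0,0,-0.7],[0,0,-1],[0,0,-1],[0,0,-1],[0,0,-1],[0,0,-1],[0,0,-1]], delta_rot=[[0,0,0],[0,0,0],[0,0,0],[0,0,0],[0,0,0],[0,0,0],[0,0,0],[0,0,0]])

```text
clock: 35.75
ee_pos: [551.8, -295.0, 178.5]
orientation: [0.388, 3.116, -0.002]
ft_force: [0.4, 0.1, -0.2]
width: 28.4
finger_force: 0.0
```

Emit:
drive_tool(delta_pos=[[1,0,-1],[1,0,-1],[1,0,0],[1,0,0],[1,0,0],[1,0,0],[1,0,0],[1,0,0]], delta_rot=[[0,0,0],[0,0,0],[0,0,0],[0,0,0],[0,0,0],[0,0,0],[0,0,0],[0,0,0]])

```text
clock: 36.75
ee_pos: [396.0, -255.5, 217.7]
orientation: [0.388, 3.116, -0.002]
ft_force: [0.0, 0.1, -0.9]
width: 28.0
finger_force: 0.0
```

```bash
python3 - <<'E'
from h import *
o,_,_=state();p,d=read_camera("top");W=cloud("top",d);z=W[...,2]
m=np.zeros_like(z,bool);m[185:290,385:457]=True;m&=(z>24)&(z<45)
print("handle",rect("top",m,33))
cv2.imwrite("pics/g6.png",cv2.resize(p[185:285,380:480],(600,600),interpolation=cv2.INTER_CUBIC))
E
```

```text
t 36.75 tcp [ 396.  -255.5  217.7] yawx 165.82 tilt 0.14 w 28.0 ff 0.0 F [ 0.   0.1 -0.9] q6 -2.02
handle ((526.4523315429688, -313.7447814941406), (66.51287841796875, 133.73532104492188), 89.01753997802734)
```

View pics/g6.png

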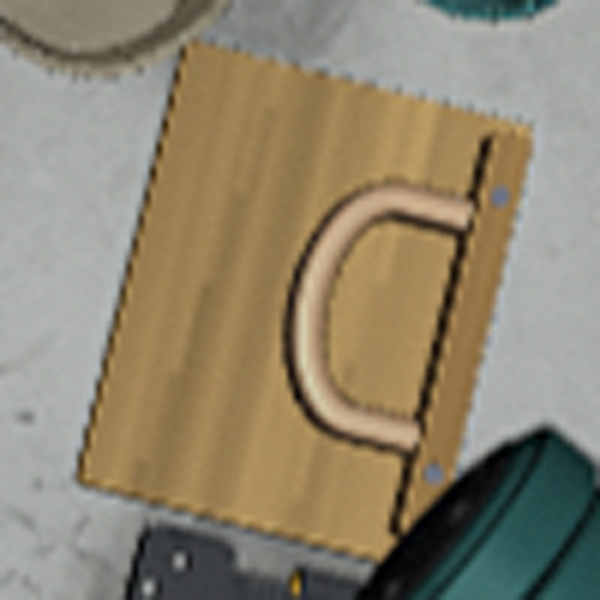

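The handle lies flat on the ware board with both ends, at (470,212) and (417,432), against the fence face. One last numeric check of the half on the battens before handing in.

```bash
python3 - <<'E'
from h import *
p,d=read_camera("top");W=cloud("top",d);z=W[...,2]
m=(z>43)&(abs(W[...,0]-505)<100)&(abs(W[...,1]-318)<100)
r=rect("top",m,50);print("upper",r,"from battens",np.hypot(r[0][0]-504.1,r[0][1]-317.8),np.percentile(z[m],[10,90]))
m=(z>26)&(z<45)&(np.abs((W[...,:2]-B)@ax(BY))<70);y=(W[...,:2]-B)@ax(BY+90);x=(W[...,:2]-B)@ax(BY)
for s in(-1,1):
    k=m&(y>-44)&(y<-20)&(abs(x-2-s*44)<12);print("end",s,k.sum(),y[k].min())
state()
if np.hypot(r[0][0]-504.1,r[0][1]-317.8)<15: print(job.finish_job())
E
```

```text
upper ((502.9237060546875, 316.0901794433594), (97.20344543457031, 141.19480895996094), 13.321760177612305) from battens 2.075368348435958 [46.97478811 73.20028223]
end -1 66 -43.85746854120522
end 1 63 -43.79843123165086
t 36.85 tcp [ 395.7 -255.5  217.9] yawx 165.77 tilt 0.17 w 28.7 ff 0.0 F [ 0.2 -0.3 -0.3] q6 -2.02
the job is handed in; nothing more can be done
None
```

I handed the job in at 36.9 s; no verdict came back. By my last measurements the clamp is open, the upper half lies flat about 2 mm off the battens' centre, the handle lies flat with both cut ends against the fence, and the gripper is clear of everything.

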